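# Go / no-go check of a drawer-stop pin

## Task

Check the new drawer-stop pin: lift it out of the rack by its wooden head and, keeping it upright, push its shaft through the green-topped go gauge from the flared mouth right out at the back, then slide it into the flared mouth of the red-topped no-go gauge until the red jaws stop it, and lean on them with a light, steady push of about 7 newtons for about a second, never forcing the pin in either gauge. Then back it out, stand it fully down in the green-ringed hole of the rack and let go, leaving the dish, screwdriver, torch and drawer box alone.

Things in the scene. Friction and masses are not known exactly. Their poses are not given: they have to be found in the camera images.
- pin: Drawer-stop pin, upright in the rack's plain hole at the start: steel shaft 14 mm in diameter, 60 mm long (2 mm chamfer at the foot), under a square wooden head 22 x 22 x 30 mm; 90 mm overall, about 90 g. Origin at the centre of the foot; z up the shaft to the head; x, y square to the head's faces. Grip it across the head, 75 mm above the foot.
- go: Go gauge, an aluminium channel with green tops, fixed to the shelf: 60 mm long (x), 60.5 mm wide (y), 40 mm high (z). Origin under its centre. An open-topped lane runs straight along its own x, centred on y = 0: 16.5 mm wide (1.25 mm play each side of the shaft) from x = -20 to +30 mm, floor 8 mm above the shelf, wall tops at 40 mm. Above 18 N pin or gauge is strained.
- go_mouth (a point): Centre of the go gauge's flared mouth, on the lane's floor, 31 mm from the gauge's origin towards its -x; lips narrow from about 29 mm here to 16.5 mm at x = -20 mm. Enter here and travel towards the gauge's +x with the foot 3 to 18 mm above the lane's floor.
- go_back (a point): Centre of the open back end of the go lane, on its floor, 30 mm from the origin towards +x. The pin is right out when its centre is 10 mm or more past this, still as low as in the lane.
- nogo: No-go gauge, an aluminium channel with red tops, fixed to the shelf: 60 mm long (x), 68 mm wide (y), 40 mm high. Origin under its centre. Lane along its own x, centred on y = 0, 24 mm wide from x = -20 mm on, floor at 8 mm, wall tops at 40 mm. In it stands a pair of red jaws (10 to 37 mm above the shelf) only 9 mm apart, so the shaft comes to rest on both jaw edges.
- nogo_mouth (a point): Centre of the no-go gauge's flared mouth, on the lane's floor, 31 mm from the origin towards the gauge's -x; lips narrow from about 36 mm here to 24 mm at x = -20 mm. Enter here, towards +x, foot 3 to 18 mm above the lane's floor.
- jaw_seat: Fixed bed of the red jaws; origin and axes as the no-go gauge's. A set screw places the jaw fronts anywhere from x = -16 to +6 mm, different each time and not reported; the pin's centre stops about 5 mm before them. Spring-backed: the jaws give 1 mm per 5 N towards +x, bottoming after 4 mm. Try with a push of 5 to 10 N for about a second; above 11 N they are strained (contact on both edges adds up to 1.3 x the push).
- rack: Brown wooden pin rack fixed to the shelf, a block 60 x 130 x 35 mm (x, y, z). Origin under its centre; z up. Two round blind holes 16 mm in diameter, 25 mm deep (floor 10 mm above the shelf): plain at y = +35 mm, green-ringed at y = -35 mm.
- green_hole (a point): Centre of the mouth of the green-ringed hole, on the rack's top, 35 mm above the shelf. The pin fully down here has its foot 25 mm lower.
- plain_hole (a point): Centre of the mouth of the plain hole, on the rack's top, where the pin starts.
- dish: Bystander: white ceramic dish of screws, 90 mm across, 28 mm high; origin under its centre.
- screwdriver: Bystander: steel screwdriver lying on the shelf; origin at about its middle, on its underside.
- torch: Bystander: yellow plastic torch about 132 mm long, 46 mm thick, lying; origin under its middle.
- drawer_box: Bystander: small pale wooden drawer box with a knob, 160 x 200 x 110 mm, fixed; origin under its centre.
Not all that is in view belongs to the job. There is more than one size of the pin; the one meant has the size given above. Leave any orange look-alike of the nogo alone.

How it is judged:
By the outcome, as a careful person would: the job done as asked, in the order asked, and still so for the second after the job is handed in, with the robot touching nothing.
It also fails if it takes over 72 s, if anything falls off the work surface, if the arm or the gripper's body presses on something with over 40 N, if the wrist force passes 120 N, or if a joint passes its speed limit or range.

## Robot

A 6-joint arm with a two-finger parallel gripper is mounted at the origin on the work surface. World frame = base frame: x ahead of the robot, y to its left, z up, the work surface at z = 0. Lengths are in m, angles in degrees, forces in N, time in s.
With the tool pointing down it reaches from about 0.4 to 0.825 m from the base axis. Payload 7 kg.
Tool frame: the origin (TCP) lies midway between the tips of the shut fingers; the grasp point (between the pads) lies 19 mm behind it; z points along the fingers, y is the line along which they close (so a half turn about z gives the same grasp; the last joint's range is limited). The gripper opens to 88 mm and grips with 3 to 60 N. Pads are 19 mm wide; open, the fingers measure 130 mm over their backs; the gripper's body (78 mm by 193 mm) begins 47 mm behind the grasp point.
Start: joints at [-50.758, 20.546, 0.682, 0, -70.136, -16.507], TCP at [0.261, -0.623, 0.227] pointing down, gripper open.
Joint ranges: [-176.03, 176.03], [-82.01, 121.73], [-58.28, 71.71], [-173.87, 95.51], [-174.79, -0.11], [-173.66, 173.66]. Speed limits (degrees/s): [136.94, 136.94, 172.46, 180, 180, 180].

## Interface

Orientations are given as [roll, pitch, yaw] about the fixed x, y, z axes, in that order (R = Rz(yaw) Ry(pitch) Rx(roll)).
In Python, from plant import r gives the robot as it stands. The module is installed in compiled form; this text tells all that it offers.
- The arm moves only by the tool play_rows, never from a script. Its argument "rows" is a list of rows, each an object with "slide": the shift along the tool's x, y, z as a fraction of full scale, a list of three; "delta_rot": the turn, a rotation vector about the tool's x, y, z as a fraction of full scale, a list of three; "fingers": the opening, from -1 (shut) to 1 (fully open). In form: [{"slide": [x, y, z], "delta_rot": [rx, ry, rz], "fingers": fingers}, ...]. A call has 1 to 8 rows; each row shifts and turns the commanded pose from where the row before left it, along the tool's axes as they then stand; what a row does not reach is not made up. Full scale, the value 1, is 0.15 m for a shift and 0.08 rad for a turn. A row lasts 1/8 s, in which the tool goes at most 62.5 mm and 10.7 degrees, less where a joint would pass 70% of its speed; a pose out of reach is approached as far as the arm can. A call with a number of a shift or a turn outside -1 to 1 is refused whole. A call with a gripper value outside its range is refused whole. The fingers move at their own pace and stop on an object; "squeeze" is the grip in N (left out, the last holds). Time passes only in rows, so rows that do not move let the fingers close. It gives the time, the measured TCP pose, the force, the opening and the grip force at its end, in the units of the state.
- r.get_state(): the state, without advancing time (a new reading comes with each control period).
- r.capture(name): name is "side" or "top"; returns a dict with "image" (420x560x3 uint8, blue, green, red), "fx", "fy", "cx", "cy" (pixels), "R" (3x3) and "t" (3): a world point X has camera coordinates R X + t. Camera axes: x right, y down, z forward; pixel columns grow to the right and rows downward; lengths in m; the calibration is good to about 2 mm. A picture is of the moment at which its call begins. There is no depth.
- r.close_job(): hands the job in; it is judged then, once.
The state is a dict: "time_s": time; "joints": joint angles; "qd": joint speeds; "joint_torque": joint torques, N m; "tcp_pos": TCP position; "eef_rot": TCP orientation; "contact_force": force on the tool from outside, world axes, zero at the start; "moment": the same for the moment, N m; "gripper_width": finger opening in m; "gripper_force": force on a finger pad.
Only numpy, scipy, OpenCV 4.12 (cv2) and the standard library are available. Lean on these libraries where they do the work, as an engineer would, in place of code of your own. Each camera call takes 0.05 s, during which the arm holds its last target. There are 200 camera calls.

## Working session

There is one attempt and no reset: what is moved stays moved. The work goes in short steps, Python scripts to look and compute and a tool call to move; the robot and the scene stay as the last step left them, time stands still between calls to the robot, and variables do not carry over. Pictures are saved under pics/ and viewed, at most 10 in all, crops included, and the job is handed in when it is done.

Besides the shell and the picture viewer there is one more tool, called after "Emit:" as a command line: name --argument value ..., lists and objects as JSON in quotes. play_rows: Moves the arm, as the interface text tells. Shift numbers are shares of 0.15 m and turn numbers shares of 0.08 rad, none past 1 either way. Its arguments: {"type":"object","properties":{"rows":{"type":"array"},"squeeze":{"type":"number"}},"required":["rows"]}

```bash
mkdir -p pics; cat > h.py <<'E'
import numpy as np, cv2, pickle
from plant import r
def cap(n,f):
    c=r.capture(n); cv2.imwrite(f'pics/{f}.png',c['image']); pickle.dump(c,open(f'pics/{f}.pkl','wb')); return c
def load(f): return pickle.load(open(f'pics/{f}.pkl','rb'))
def ray(c,u,v,z):
    R=np.array(c['R']);t=np.array(c['t']);o=-R.T@t
    d=R.T@np.array([(u-c['cx'])/c['fx'],(v-c['cy'])/c['fy'],1]); return o+d*(z-o[2])/d[2]
def proj(c,X):
    p=np.array(c['R'])@np.array(X)+np.array(c['t']); return np.array([c['fx']*p[0]/p[2]+c['cx'],c['fy']*p[1]/p[2]+c['cy']])
def two(c1,p1,c2,p2):
    P=lambda c:np.diag([1.,1,1])@np.array([[c['fx'],0,c['cx']],[0,c['fy'],c['cy']],[0,0,1]])@np.c_[np.array(c['R']),np.array(c['t'])]
    X=cv2.triangulatePoints(P(c1),P(c2),np.array(p1,float).reshape(2,1),np.array(p2,float).reshape(2,1)); return (X[:3]/X[3]).ravel()
E
python3 - <<'E'
from h import *
for n in('top','side'):
    c=cap(n,n+'0'); print(n,c['fx'],np.round(-np.array(c['R']).T@np.array(c['t']),3))
print(r.get_state())
E
```

```text
top 534.353708758065 [ 0.37  -0.035  1.656]
side 410.67843178623815 [-0.062  0.75   0.734]
{'time_s': 0.1, 'joints': array([-5.07604195e+01,  2.05861293e+01,  6.38163417e-01, -1.78267704e-02,
       -7.01378967e+01, -1.65061215e+01]), 'qd': array([-0.0063294 ,  0.02225929,  0.21558526,  0.10221567,  0.00216009,
       -0.0593114 ]), 'joint_torque': array([-2.99257845e-04, -5.84163916e+01,  2.93750685e+01,  7.01546252e+00,
        1.01826258e-02, -7.49711035e-05]), 'tcp_pos': array([ 0.26063357, -0.62215328,  0.22572315]), 'eef_rot': array([ 1.79912914e+02, -8.32869418e-03, -1.57272604e+02]), 'contact_force': array([-1.04302089,  0.38975774, -0.13116315]), 'moment': array([ 0.01059717, -0.00644178,  0.00422524]), 'gripper_force': 0.0, 'gripper_width': 0.08798810532036408}
```

View pics/top0.png

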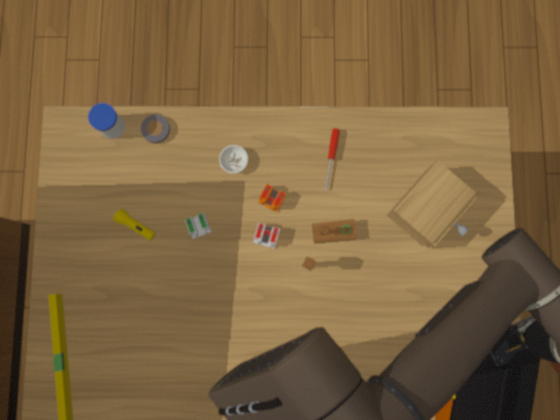

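View pics/side0.png

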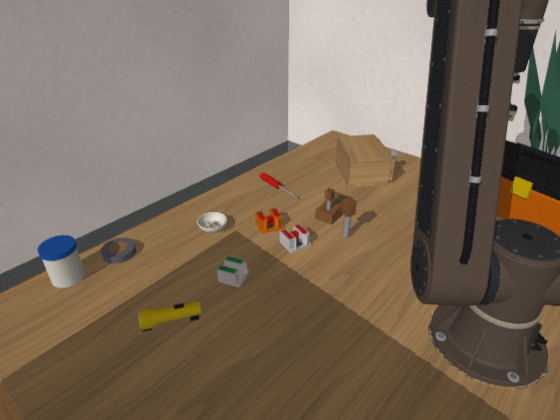

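Top view: green-topped go gauge is at (198,226), red/white no-go at (267,236), orange look-alike at (272,197), rack at (335,231) with a pin in its left hole, and a second, larger pin stands on the shelf at (309,264). In the side view the rack pin is at (329,195) and the free-standing larger one at (348,210). The rack pin fits the description because it is upright in the rack's hole. I'll confirm in one enlarged crop.

```bash
python3 - <<'E'
from h import *
a=load('top0')['image'][185:280,170:370]; b=load('side0')['image'][170:300,200:370]
a=cv2.resize(a,(780,370),interpolation=cv2.INTER_CUBIC)[:, :]
a=cv2.resize(load('top0')['image'][185:275,180:364],None,fx=4,fy=4,interpolation=cv2.INTER_CUBIC)
cv2.imwrite('pics/ca.png',a)
cv2.imwrite('pics/cb.png',cv2.resize(b,None,fx=4,fy=4,interpolation=cv2.INTER_CUBIC))
E
```

```text
(no output)
```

View pics/ca.png

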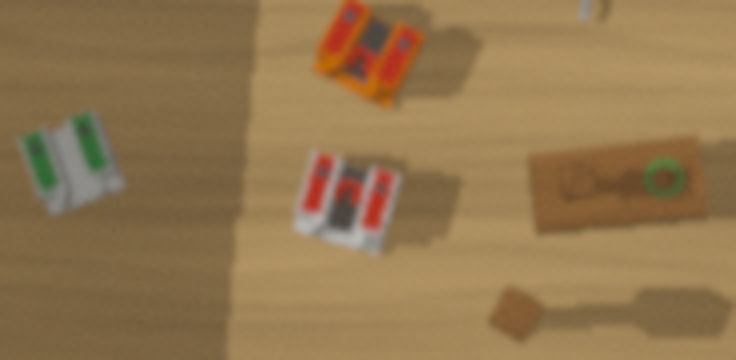

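View pics/cb.png

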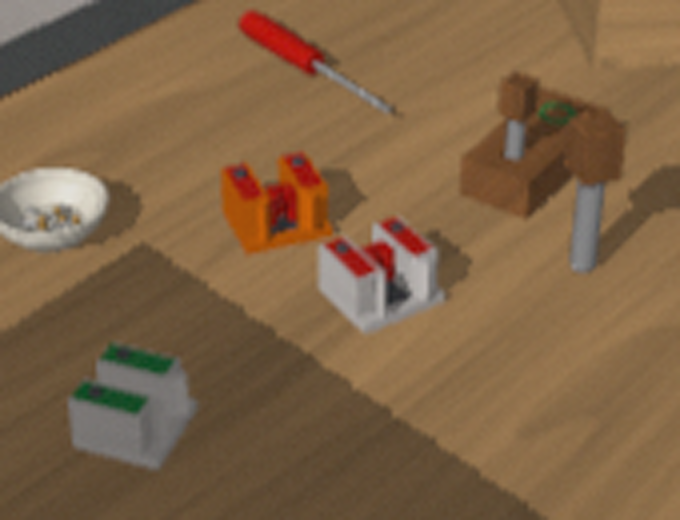

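The crops confirm it: the small pin stands in the rack's plain hole (top crop (577,180), side crop (517,100)). The larger one stands free on the shelf, and the green ring is at top crop (664,180). No-go is the white gauge with red tops; the orange one is the decoy. Both gauges' flared lips face the robot (bottom of the top view).

```bash
cat > m.py <<'E'
from h import *
K=8
def comps(c,box,f,amin=3):
    u0,v0,u1,v1=box; im=cv2.resize(c['image'][v0:v1,u0:u1],None,fx=K,fy=K,interpolation=cv2.INTER_CUBIC)
    m=f(im.astype(int)).astype(np.uint8); m=cv2.morphologyEx(m,cv2.MORPH_CLOSE,np.ones((9,9)))
    out=[]
    for k in cv2.findContours(m,cv2.RETR_EXTERNAL,cv2.CHAIN_APPROX_NONE)[0]:
        if cv2.contourArea(k)/K/K<amin: continue
        h=cv2.convexHull(k)[:,0].astype(float); out.append((h+.5)/K-.5+[u0,v0])
    return out
def world(c,h,z): return np.array([ray(c,u,v,z)[:2] for u,v in h])
def rect(P):
    (c,s,a)=cv2.minAreaRect((P*1e4).astype(np.float32)); 
    if s[0]<s[1]: s=s[::-1]; a+=90
    a=(a+90)%180-90
    return np.round(np.array(c)/10,1),np.round(np.array(s)/10,1),round(a,1)
green=lambda i:(i[...,1]-np.maximum(i[...,0],i[...,2])>25)
red=lambda i:(i[...,2]-np.maximum(i[...,0],i[...,1])>90)
E
python3 - <<'E'
from m import *
T=load('top0');S=load('side0')
white=lambda i:(i.max(-1)-i.min(-1)<35)&(i.min(-1)>90)
brown=lambda i:(i[...,2]-i[...,0]>25)&(i[...,2]<150)
for nm,c,b,f,z in [('go T',T,(180,205,218,245),green,.04),('go S',S,(210,250,255,290),green,.04),('ring T',T,(335,220,358,240),green,.035),('ring S',S,(325,190,350,205),green,.035),
 ('nogo T',T,(248,215,288,252),red,.04),('nogo S',S,(275,220,315,255),red,.04)]:
    for h in comps(c,b,f): print(nm,np.round(h.mean(0),1),*rect(world(c,h,z)))
for h in comps(T,(305,210,362,250),brown,20): print('rack',*rect(world(T,h,.035)))
for p in [(197.5,226)]: pass
px=lambda x,y:((x+.5)/4-.5+180,(y+.5)/4-.5+185)
ps=lambda x,y:((x+.5)/4-.5+200,(y+.5)/4-.5+170)
print('pin top',ray(T,*px(577,180),.1), two(T,px(577,180),S,ps(518,82)))
for q in [(19,135),(96,109),(55,215),(125,185)]: print('go corner',ray(T,*px(*q),.04))
for q in [(315,150),(402,170),(293,230),(380,252)]: print('nogo corner',ray(T,*px(*q),.04))
im=T['image'];print(im[231,310:360].tolist()[::6],im[240,310:360:8].tolist())
E
```

```text
go T [189.7 225.8] [557.5 254.2] [43.  13.6] 21.1
go T [201.8 220.7] [571.8 217.4] [42.7 14.1] 20.0
go S [231.4 270.1] [550.6 253. ] [30.8 14.5] 21.3
go S [220.1 267.5] [573.7 263.5] [16.6 10.4] -35.4
go S [234.7 259.5] [571.4 218.3] [44.6 15.2] 21.0
nogo T [273.1 237.4] [ 5.219e+02 -4.000e-01] [25.5 10.9] -16.7
nogo T [268.7 232.7] [534.9  13.3] [11.6  5.5] 5.9
nogo T [258.  232.8] [534.7  44.8] [25.8 10.4] -14.4
nogo T [275.6 229.2] [545.9  -7.4] [8.4 6.9] -89.8
nogo T [260.8 225.1] [558.6  37.9] [8.7 6.2] 82.1
nogo S [288.7 235.2] [534.   45.5] [29.3 13.7] -17.7
nogo S [294.6 232.8] [521.   27.1] [36.  17.3] -18.4
nogo S [282.7 230.9] [559.4  41.3] [13.1  6.7] -61.1
nogo S [303.  230.5] [5.208e+02 3.000e-01] [28.3 14.1] -15.3
nogo S [296.2 225.8] [546.5  -3.6] [12.2  6. ] -60.0
nogo S [276.6 225.2] [597.4  27.1] [41.   8.8] -47.7
rack [ 541.4 -194.3] [155.8  66.8] -85.0
pin top [ 0.53868504 -0.1497121   0.1       ] [ 0.53923431 -0.14964559  0.09807726]
go corner [0.57785816 0.27145462 0.04      ]
go corner [0.59814881 0.21305774 0.04      ]
go corner [0.51671376 0.24218284 0.04      ]
go corner [0.53984445 0.18947297 0.04      ]
nogo corner [0.56727509 0.04514171 0.04      ]
nogo corner [ 0.55223622 -0.02121812  0.04      ]
nogo corner [0.50613958 0.06115734 0.04      ]
nogo corner [ 0.4897737  -0.00489671  0.04      ]
[[89, 132, 160], [52, 91, 130], [48, 86, 124], [47, 84, 116], [43, 74, 105], [42, 78, 100], [40, 74, 98], [49, 84, 118], [65, 101, 124]] [[94, 140, 169], [51, 90, 129], [47, 87, 125], [51, 85, 121], [58, 95, 124], [71, 110, 136], [84, 126, 153]]
```

```bash
python3 - <<'E'
from m import *
T=load('top0');S=load('side0')
px=lambda x,y:((x+.5)/4-.5+180,(y+.5)/4-.5+185)
ps=lambda x,y:((x+.5)/4-.5+200,(y+.5)/4-.5+170)
print('tall pin head centre top', two(T,px(516,313),S,ps(600,120)), 'foot',ray(S,*ps(582,268),0))
g2=lambda i:(i[...,1]-i[...,2]>0)
for h in comps(T,(338,220,356,240),g2,2): print('ring T',np.round(h.mean(0),1),*rect(world(T,h,.035)))
for h in comps(S,(325,190,350,205),g2,2): print('ring S',np.round(h.mean(0),1),*rect(world(S,h,.035)))
a=cv2.resize(T['image'][220:245,308:364],None,fx=12,fy=12,interpolation=cv2.INTER_CUBIC)
b=cv2.resize(S['image'][183:228,308:364],None,fx=12,fy=12,interpolation=cv2.INTER_CUBIC)[:280]
o=np.vstack([a,b]); o=np.clip(o.astype(float)*1.7,0,255).astype(np.uint8); cv2.imwrite('pics/cc.png',o); print(o.shape)
E
```

```text
tall pin head centre top [ 0.4399103  -0.10393979  0.12701244] foot [ 0.43867087 -0.10100612  0.        ]
ring T [345.3 229. ] [ 548.5 -220.7] [28.6 27.6] -89.8
ring S [338.4 197.6] [ 548.2 -219.6] [32.5 28.3] -80.7
(580, 672, 3)
```

View pics/cc.png

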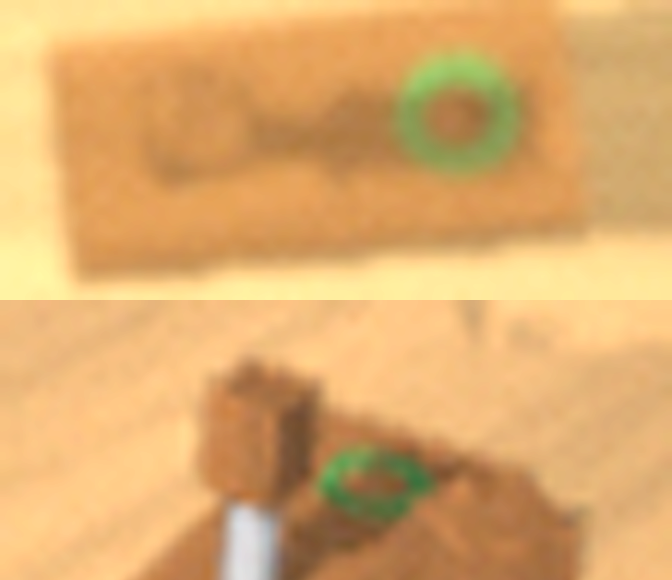

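The side crop's head face widths (77 px left, 38 px right) give a head yaw of about 7°, matching the rack. The green ring is at about (548,-220) mm and the tall decoy at (440,-102) mm, clear of the grasp. Next I plan the approach moves.

```bash
cat > p.py <<'E'
import sys
from h import *
from scipy.spatial.transform import Rotation as Ro
def plan(xyz,yaw,n):
    s=r.get_state(); p=np.array(s['tcp_pos']); R=Ro.from_euler('xyz',s['eef_rot'],degrees=True)
    G=Ro.from_euler('xyz',[180,0,yaw],degrees=True)
    rv=(R.inv()*G).as_rotvec(); dv=(np.array(xyz)-p)/n
    print('t',round(s['time_s'],2),'rot',np.round(rv/n/.08,3))
    for i in range(n):
        print(np.round((R*Ro.from_rotvec(rv*i/n)).inv().apply(dv)/.15,3).tolist())
if __name__=='__main__': 
    a=[float(x) for x in sys.argv[1:]]; plan(a[:3],a[3],int(a[4]))
E
python3 p.py .539 -.150 .2 -83 18
```

```text
t 0.1 rot [ 0.001  0.001 -0.9  ]
[-0.163, 0.121, 0.01]
[-0.171, 0.109, 0.01]
[-0.178, 0.097, 0.01]
[-0.185, 0.084, 0.01]
[-0.19, 0.07, 0.01]
[-0.195, 0.056, 0.01]
[-0.199, 0.042, 0.01]
[-0.201, 0.028, 0.01]
[-0.203, 0.013, 0.01]
[-0.203, -0.001, 0.01]
[-0.202, -0.016, 0.01]
[-0.201, -0.03, 0.01]
[-0.198, -0.045, 0.01]
[-0.194, -0.059, 0.01]
[-0.189, -0.073, 0.01]
[-0.184, -0.086, 0.01]
[-0.177, -0.099, 0.01]
[-0.169, -0.112, 0.01]
```

Emit:
play_rows --rows '[{"slide":[-0.163,0.121,0.01],"delta_rot":[0,0,-0.9],"fingers":0.2},{"slide":[-0.171,0.109,0.01],"delta_rot":[0,0,-0.9],"fingers":0.2},{"slide":[-0.178,0.097,0.01],"delta_rot":[0,0,-0.9],"fingers":0.2},{"slide":[-0.185,0.084,0.01],"delta_rot":[0,0,-0.9],"fingers":0.2},{"slide":[-0.19,0.07,0.01],"delta_rot":[0,0,-0.9],"fingers":0.2},{"slide":[-0.195,0.056,0.01],"delta_rot":[0,0,-0.9],"fingers":0.2},{"slide":[-0.199,0.042,0.01],"delta_rot":[0,0,-0.9],"fingers":0.2},{"slide":[-0.201,0.028,0.01],"delta_rot":[0,0,-0.9],"fingers":0.2}]'

```text
time_s: 1.1
tcp_pos: [0.3849, -0.4118, 0.2142]
eef_rot: [180.0, 0.0, -124.1]
contact_force: [-0.2, 0.1, -0.9]
gripper_width: 0.0526
gripper_force: 0.0
```

Emit:
play_rows --rows '[{"slide":[-0.203,0.013,0.01],"delta_rot":[0,0,-0.9],"fingers":0.2},{"slide":[-0.203,-0.001,0.01],"delta_rot":[0,0,-0.9],"fingers":0.2},{"slide":[-0.202,-0.016,0.01],"delta_rot":[0,0,-0.9],"fingers":0.2},{"slide":[-0.201,-0.03,0.01],"delta_rot":[0,0,-0.9],"fingers":0.2},{"slide":[-0.198,-0.045,0.01],"delta_rot":[0,0,-0.9],"fingers":0.2},{"slide":[-0.194,-0.059,0.01],"delta_rot":[0,0,-0.9],"fingers":0.2},{"slide":[-0.189,-0.073,0.01],"delta_rot":[0,0,-0.9],"fingers":0.2},{"slide":[-0.184,-0.086,0.01],"delta_rot":[0,0,-0.9],"fingers":0.2}]'

```text
time_s: 2.1
tcp_pos: [0.5085, -0.202, 0.2022]
eef_rot: [180.0, 0.0, -91.1]
contact_force: [-0.4, -0.4, 0.1]
gripper_width: 0.0526
gripper_force: 0.0
```

Emit:
play_rows --rows '[{"slide":[-0.177,-0.099,0.01],"delta_rot":[0,0,-0.9],"fingers":0.2},{"slide":[-0.169,-0.112,0.01],"delta_rot":[0,0,-0.9],"fingers":0.2},{"slide":[0,0,0],"delta_rot":[0,0,0],"fingers":0.2},{"slide":[0,0,0],"delta_rot":[0,0,0],"fingers":0.2}]'

```text
time_s: 2.6
tcp_pos: [0.5389, -0.1506, 0.1993]
eef_rot: [180.0, 0.0, -83.0]
contact_force: [-0.4, 0.3, -0.7]
gripper_width: 0.0527
gripper_force: 0.0
```

```bash
python3 p.py .539 -.150 .12 -83 4; python3 -c "
from h import *
S=cap('side','side1');T=cap('top','top1')
s=r.get_state();print(s['tcp_pos'],s['eef_rot'],s['gripper_width'],s['contact_force'])
o=cv2.resize(S['image'][100:230,270:430],None,fx=4,fy=4);cv2.imwrite('pics/cd.png',o)"
```

```text
t 2.6 rot [ 0.003  0.    -0.002]
[-0.001, -0.0, 0.132]
[-0.001, -0.0, 0.132]
[-0.001, -0.0, 0.132]
[-0.001, -0.0, 0.132]
[ 0.53880448 -0.15112907  0.19949159] [ 1.79983303e+02  5.21904840e-04 -8.30704403e+01] 0.05260202877831804 [-0.1481721   0.12368243 -0.6377169 ]
```

View pics/cd.png

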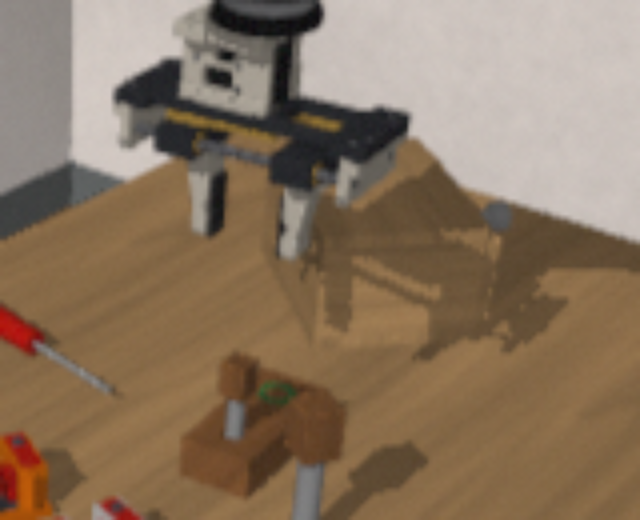

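The gripper is above the pin (fingers at (207,235) and (290,257), pin head at (237,375)), well clear of the tall decoy. Descending.

Emit:
play_rows --rows '[{"slide":[0,0,0.2],"delta_rot":[0,0,0],"fingers":0.2},{"slide":[0,0,0.2],"delta_rot":[0,0,0],"fingers":0.2},{"slide":[0,0,0.15],"delta_rot":[0,0,0],"fingers":0.2},{"slide":[0,0,0.1],"delta_rot":[0,0,0],"fingers":0.2},{"slide":[0,0,0.1],"delta_rot":[0,0,0],"fingers":0.2},{"slide":[0,0,0.1],"delta_rot":[0,0,0],"fingers":0.2},{"slide":[0,0,0.03],"delta_rot":[0,0,0],"fingers":0.2},{"slide":[0,0,0],"delta_rot":[0,0,0],"fingers":0.2}]'

```text
time_s: 3.7
tcp_pos: [0.5393, -0.1507, 0.0675]
eef_rot: [180.0, -0.0, -83.0]
contact_force: [-0.2, -0.0, 0.5]
gripper_width: 0.0527
gripper_force: 0.0
```

```bash
python3 -c "
from h import *
S=cap('side','side2')
s=r.get_state();print(s['tcp_pos'],s['contact_force'])
o=cv2.resize(S['image'][120:230,270:400],None,fx=5,fy=5);cv2.imwrite('pics/ce.png',o)"
```

```text
[ 0.53952408 -0.15062796  0.0678067 ] [ 0.65944568  0.10656662 -0.79181647]
```

View pics/ce.png

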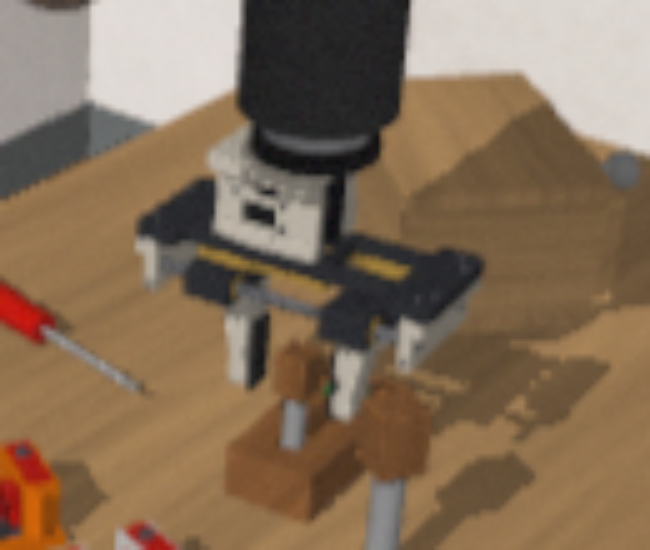

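Fingers at (247,350) and (350,390) straddle the pin head at (300,370). Closing gently.

Emit:
play_rows --rows '[{"slide":[0,0,0],"delta_rot":[0,0,0],"fingers":-0.3},{"slide":[0,0,0],"delta_rot":[0,0,0],"fingers":-0.6},{"slide":[0,0,0],"delta_rot":[0,0,0],"fingers":-0.6},{"slide":[0,0,0],"delta_rot":[0,0,0],"fingers":-0.6},{"slide":[0,0,0],"delta_rot":[0,0,0],"fingers":-0.6}]' --squeeze 10

```text
time_s: 4.38
tcp_pos: [0.5394, -0.1506, 0.0677]
eef_rot: [-180.0, -0.0, -83.0]
contact_force: [-0.9, -0.1, 2.4]
gripper_width: 0.022
gripper_force: 10.0
```

Emit:
play_rows --rows '[{"slide":[0,0,0],"delta_rot":[0,0,0],"fingers":-0.7},{"slide":[0,0,-0.05],"delta_rot":[0,0,0],"fingers":-0.7},{"slide":[0,0,-0.08],"delta_rot":[0,0,0],"fingers":-0.7},{"slide":[0,0,-0.08],"delta_rot":[0,0,0],"fingers":-0.7},{"slide":[0,0,-0.1],"delta_rot":[0,0,0],"fingers":-0.7},{"slide":[0,0,-0.12],"delta_rot":[0,0,0],"fingers":-0.7},{"slide":[0,0,-0.12],"delta_rot":[0,0,0],"fingers":-0.7},{"slide":[0,0,0],"delta_rot":[0,0,0],"fingers":-0.7}]' --squeeze 50

```text
time_s: 5.38
tcp_pos: [0.5403, -0.1507, 0.1522]
eef_rot: [-179.8, -0.0, -83.0]
contact_force: [0.2, -0.4, -2.0]
gripper_width: 0.0215
gripper_force: 50.0
```

```bash
python3 -c "
from h import *
S=cap('side','side3');T=cap('top','top3')
s=r.get_state();print(s['tcp_pos'],s['eef_rot'],s['contact_force'],s['moment'])
print(proj(S,s['tcp_pos']-[0,0,.056]),proj(S,s['tcp_pos']))
o=cv2.resize(S['image'][120:230,270:400],None,fx=5,fy=5);cv2.imwrite('pics/cf.png',o)
g=cv2.cvtColor(S['image'],cv2.COLOR_BGR2GRAY)
"
```

```text
[ 0.53902398 -0.15052043  0.15010384] [-1.79978682e+02  1.70218069e-02 -8.30223263e+01] [-0.46838543  0.11009333 -0.9842647 ] [ 0.05025393  0.13615903 -0.00866211]
[329.4848225  191.19519538] [330.74375366 174.96035924]
```

View pics/cf.png

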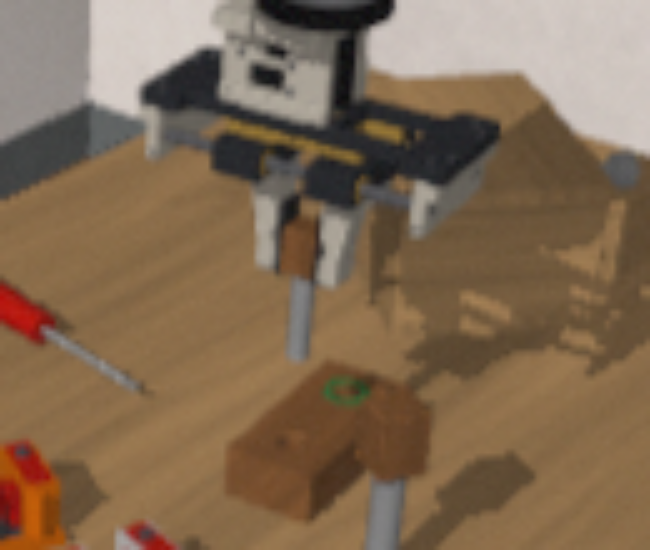

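The pin is held upright: its foot is at crop (298,360), i.e. side px (329.2,191.6), against a predicted (329.5,191.2). Now carry it to a point before the go mouth.

```bash
python3 p.py .504 .2125 .150 -69 11
```

```text
t 5.47 rot [-0.     0.    -0.278]
[-0.221, -0.006, 0.0]
[-0.221, -0.011, 0.0]
[-0.22, -0.015, 0.0]
[-0.22, -0.02, 0.0]
[-0.22, -0.025, 0.0]
[-0.219, -0.03, 0.0]
[-0.218, -0.035, 0.0]
[-0.217, -0.04, 0.0]
[-0.216, -0.045, 0.0]
[-0.215, -0.049, 0.0]
[-0.214, -0.054, 0.0]
```

Emit:
play_rows --rows '[{"slide":[-0.221,-0.006,0],"delta_rot":[0,0,-0.278],"fingers":-0.7},{"slide":[-0.221,-0.011,0],"delta_rot":[0,0,-0.278],"fingers":-0.7},{"slide":[-0.22,-0.015,0],"delta_rot":[0,0,-0.278],"fingers":-0.7},{"slide":[-0.22,-0.02,0],"delta_rot":[0,0,-0.278],"fingers":-0.7},{"slide":[-0.22,-0.025,0],"delta_rot":[0,0,-0.278],"fingers":-0.7},{"slide":[-0.219,-0.03,0],"delta_rot":[0,0,-0.278],"fingers":-0.7},{"slide":[-0.218,-0.035,0],"delta_rot":[0,0,-0.278],"fingers":-0.7},{"slide":[-0.217,-0.04,0],"delta_rot":[0,0,-0.278],"fingers":-0.7}]'

```text
time_s: 6.48
tcp_pos: [0.5129, 0.1141, 0.1492]
eef_rot: [179.9, -0.0, -72.8]
contact_force: [-0.8, 0.1, 0.4]
gripper_width: 0.022
gripper_force: 50.0
```

Emit:
play_rows --rows '[{"slide":[-0.216,-0.045,0],"delta_rot":[0,0,-0.278],"fingers":-0.7},{"slide":[-0.215,-0.049,0],"delta_rot":[0,0,-0.278],"fingers":-0.7},{"slide":[-0.214,-0.054,0],"delta_rot":[0,0,-0.278],"fingers":-0.7},{"slide":[0,0,0.16],"delta_rot":[0,0,0],"fingers":-0.7},{"slide":[0,0,0.16],"delta_rot":[0,0,0],"fingers":-0.7},{"slide":[0,0,0.12],"delta_rot":[0,0,0],"fingers":-0.7},{"slide":[0,0,0.06],"delta_rot":[0,0,0],"fingers":-0.7},{"slide":[0,0,0],"delta_rot":[0,0,0],"fingers":-0.7}]'

```text
time_s: 7.48
tcp_pos: [0.5037, 0.2117, 0.0743]
eef_rot: [179.9, -0.0, -69.0]
contact_force: [-0.2, 0.0, -1.2]
gripper_width: 0.0216
gripper_force: 50.0
```

```bash
python3 -c "
from h import *
S=cap('side','side4');T=cap('top','top4')
s=r.get_state();print(s['tcp_pos'],s['eef_rot'],s['contact_force'],s['moment'])
print('foot',proj(S,s['tcp_pos']-[0,0,.0577]),'head',proj(S,s['tcp_pos']), 'mouth',proj(S,[.531,.2229,.008]))
o=np.vstack([cv2.resize(S['image'][225:295,190:290],None,fx=6,fy=6)]);cv2.imwrite('pics/cg.png',o)
"; python3 p.py .531 .2229 .0757 -69 4
```

```text
[0.5043855  0.21227922 0.07546843] [-1.79971897e+02  3.00193479e-03 -6.89884262e+01] [-0.12994436 -0.51425205 -1.43432643] [0.03147015 0.1716011  0.07783086]
foot [254.29587538 276.32012732] head [253.51986231 258.82691167] mouth [244.14500647 276.53966897]
t 7.58 rot [-0.002  0.     0.001]
[-0.001, -0.048, -0.0]
[-0.001, -0.048, -0.0]
[-0.001, -0.048, -0.0]
[-0.001, -0.048, -0.0]
```

View pics/cg.png

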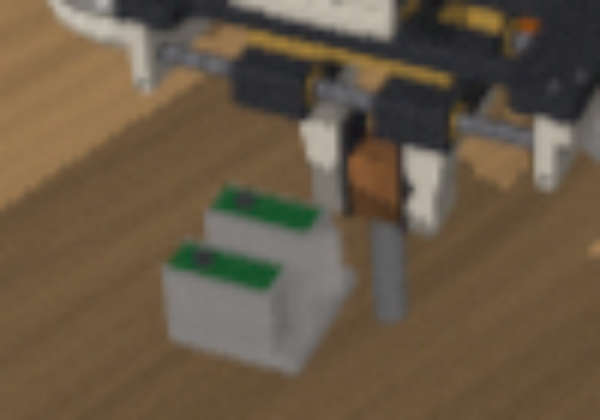

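The pin stands before the flared mouth (foot at crop (390,322), lane opening between lips around (300,300)), low and clear. Advancing in steps while watching the force.

Emit:
play_rows --rows '[{"slide":[0,-0.08,0],"delta_rot":[0,0,0],"fingers":-0.7},{"slide":[0,-0.08,0],"delta_rot":[0,0,0],"fingers":-0.7},{"slide":[0,-0.04,0],"delta_rot":[0,0,0],"fingers":-0.7},{"slide":[0,-0.02,0],"delta_rot":[0,0,0],"fingers":-0.7},{"slide":[0,0,0],"delta_rot":[0,0,0],"fingers":-0.7}]'

```text
time_s: 8.2
tcp_pos: [0.5349, 0.2239, 0.0749]
eef_rot: [180.0, -0.0, -69.0]
contact_force: [0.1, -0.3, -1.8]
gripper_width: 0.0213
gripper_force: 50.0
```

Emit:
play_rows --rows '[{"slide":[0,-0.02,0],"delta_rot":[0,0,0],"fingers":-0.7},{"slide":[0,-0.02,0],"delta_rot":[0,0,0],"fingers":-0.7}]'

```text
time_s: 8.45
tcp_pos: [0.5405, 0.2262, 0.0752]
eef_rot: [-180.0, 0.0, -69.0]
contact_force: [-0.4, 0.0, -0.3]
gripper_width: 0.0218
gripper_force: 50.0
```

Emit:
play_rows --rows '[{"slide":[0,-0.015,0],"delta_rot":[0,0,0],"fingers":-0.7},{"slide":[0,0,0],"delta_rot":[0,0,0],"fingers":-0.7}]'

```text
time_s: 8.7
tcp_pos: [0.5428, 0.227, 0.0751]
eef_rot: [-180.0, 0.0, -69.0]
contact_force: [-0.5, 0.5, -1.8]
gripper_width: 0.0213
gripper_force: 50.0
```

Emit:
play_rows --rows '[{"slide":[0,-0.015,0],"delta_rot":[0,0,0],"fingers":-0.7},{"slide":[0,-0.015,0],"delta_rot":[0,0,0],"fingers":-0.7},{"slide":[0,0,0],"delta_rot":[0,0,0],"fingers":-0.7}]'

```text
time_s: 9.07
tcp_pos: [0.547, 0.2286, 0.075]
eef_rot: [-180.0, -0.0, -69.0]
contact_force: [0.3, -0.2, -1.8]
gripper_width: 0.0215
gripper_force: 50.0
```

Emit:
play_rows --rows '[{"slide":[0,-0.02,0],"delta_rot":[0,0,0],"fingers":-0.7},{"slide":[0,-0.02,0],"delta_rot":[0,0,0],"fingers":-0.7},{"slide":[0,0,0],"delta_rot":[0,0,0],"fingers":-0.7}]'

```text
time_s: 9.45
tcp_pos: [0.5527, 0.2307, 0.075]
eef_rot: [-180.0, -0.0, -69.0]
contact_force: [0.6, -0.7, -1.9]
gripper_width: 0.022
gripper_force: 50.0
```

Emit:
play_rows --rows '[{"slide":[0,-0.02,0],"delta_rot":[0,0,0],"fingers":-0.7},{"slide":[0,-0.02,0],"delta_rot":[0,0,0],"fingers":-0.7},{"slide":[0,-0.02,0],"delta_rot":[0,0,0],"fingers":-0.7}]'

```text
time_s: 9.82
tcp_pos: [0.561, 0.234, 0.0751]
eef_rot: [-180.0, 0.0, -69.0]
contact_force: [-0.1, 0.6, -1.6]
gripper_width: 0.0218
gripper_force: 50.0
```

Emit:
play_rows --rows '[{"slide":[0,-0.02,0],"delta_rot":[0,0,0],"fingers":-0.7},{"slide":[0,-0.02,0],"delta_rot":[0,0,0],"fingers":-0.7},{"slide":[0,-0.02,0],"delta_rot":[0,0,0],"fingers":-0.7}]'

```text
time_s: 10.2
tcp_pos: [0.5694, 0.2372, 0.075]
eef_rot: [180.0, 0.0, -69.0]
contact_force: [-0.6, -0.6, -1.4]
gripper_width: 0.0219
gripper_force: 50.0
```

Emit:
play_rows --rows '[{"slide":[0,-0.02,0],"delta_rot":[0,0,0],"fingers":-0.7},{"slide":[0,-0.02,0],"delta_rot":[0,0,0],"fingers":-0.7},{"slide":[0,-0.02,0],"delta_rot":[0,0,0],"fingers":-0.7}]'

```text
time_s: 10.58
tcp_pos: [0.5777, 0.2404, 0.075]
eef_rot: [180.0, 0.0, -69.0]
contact_force: [-0.6, 1.1, -0.9]
gripper_width: 0.0219
gripper_force: 50.0
```

Emit:
play_rows --rows '[{"slide":[0,-0.03,0],"delta_rot":[0,0,0],"fingers":-0.7},{"slide":[0,-0.03,0],"delta_rot":[0,0,0],"fingers":-0.7},{"slide":[0,-0.03,0],"delta_rot":[0,0,0],"fingers":-0.7}]'

```text
time_s: 10.95
tcp_pos: [0.5906, 0.2453, 0.0751]
eef_rot: [-180.0, -0.0, -69.0]
contact_force: [0.0, 0.1, -1.7]
gripper_width: 0.0217
gripper_force: 50.0
```

Emit:
play_rows --rows '[{"slide":[0,-0.04,0],"delta_rot":[0,0,0],"fingers":-0.7},{"slide":[0,-0.04,0],"delta_rot":[0,0,0],"fingers":-0.7},{"slide":[0,-0.04,0],"delta_rot":[0,0,0],"fingers":-0.7},{"slide":[0,0,0],"delta_rot":[0,0,0],"fingers":-0.7},{"slide":[0,0,0],"delta_rot":[0,0,0],"fingers":-0.7}]'

```text
time_s: 11.58
tcp_pos: [0.6069, 0.2515, 0.0749]
eef_rot: [180.0, -0.0, -69.0]
contact_force: [-0.7, -0.8, -1.5]
gripper_width: 0.0219
gripper_force: 50.0
```

```bash
python3 -c "
from h import *
S=cap('side','side5');T=cap('top','top5')
s=r.get_state();print(s['tcp_pos'],s['eef_rot'],s['contact_force'],s['moment'])
o=np.hstack([cv2.resize(S['image'][215:295,190:270],None,fx=5,fy=5),cv2.resize(T['image'][185:265,150:230],None,fx=5,fy=5)]);cv2.imwrite('pics/ci.png',o)
"
```

```text
[0.60683911 0.25154549 0.07506726] [ 1.79991974e+02 -1.32947700e-03 -6.89892439e+01] [-0.2715073   0.53714772 -1.01233393] [-0.05910015  0.15315776  0.03943833]
```

View pics/ci.png

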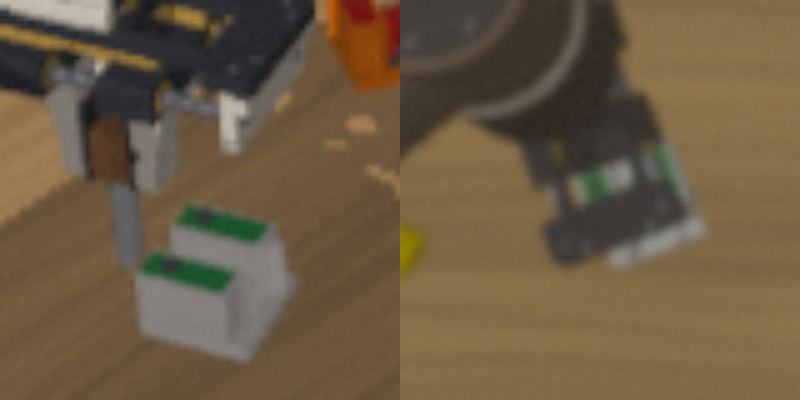

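The pin stands fully clear behind the go gauge (shaft at left-crop (128,240), gauge back edge near (140,270)), and it passed without measurable contact. Next: lift and carry to the no-go mouth.

```bash
sed -i "s/p=np.array(s\['tcp_pos'\])/p=np.array(s['tcp_pos'])+[0,0,.075]/" p.py; python3 p.py .4735 .038 .150 -106 10; sed -i "s/+\[0,0,.075\]//" p.py
```

```text
t 11.68 rot [ 0.    -0.     0.807]
[0.101, 0.134, 0.0]
[0.109, 0.127, 0.0]
[0.117, 0.12, 0.0]
[0.125, 0.112, 0.0]
[0.132, 0.104, 0.0]
[0.138, 0.095, 0.0]
[0.144, 0.086, 0.0]
[0.149, 0.076, 0.0]
[0.154, 0.067, 0.0]
[0.158, 0.057, 0.0]
```

Emit:
play_rows --rows '[{"slide":[0,0,-0.12],"delta_rot":[0,0,0],"fingers":-0.7},{"slide":[0,0,-0.14],"delta_rot":[0,0,0],"fingers":-0.7},{"slide":[0,0,-0.14],"delta_rot":[0,0,0],"fingers":-0.7},{"slide":[0,0,-0.1],"delta_rot":[0,0,0],"fingers":-0.7}]'

```text
time_s: 12.18
tcp_pos: [0.6075, 0.252, 0.1526]
eef_rot: [-179.9, 0.0, -69.0]
contact_force: [0.3, -0.6, -1.0]
gripper_width: 0.0219
gripper_force: 50.0
```

Emit:
play_rows --rows '[{"slide":[0.101,0.134,0],"delta_rot":[0,0,0.807],"fingers":-0.7},{"slide":[0.109,0.127,0],"delta_rot":[0,0,0.807],"fingers":-0.7},{"slide":[0.117,0.12,0],"delta_rot":[0,0,0.807],"fingers":-0.7},{"slide":[0.125,0.112,0],"delta_rot":[0,0,0.807],"fingers":-0.7},{"slide":[0.132,0.104,0],"delta_rot":[0,0,0.807],"fingers":-0.7},{"slide":[0.138,0.095,0],"delta_rot":[0,0,0.807],"fingers":-0.7},{"slide":[0.144,0.086,0],"delta_rot":[0,0,0.807],"fingers":-0.7},{"slide":[0.149,0.076,0],"delta_rot":[0,0,0.807],"fingers":-0.7}]'

```text
time_s: 13.18
tcp_pos: [0.5, 0.0804, 0.1508]
eef_rot: [-180.0, 0.0, -98.7]
contact_force: [-0.1, 1.0, -1.2]
gripper_width: 0.0217
gripper_force: 50.0
```

Emit:
play_rows --rows '[{"slide":[0.154,0.067,0],"delta_rot":[0,0,0.807],"fingers":-0.7},{"slide":[0.158,0.057,0],"delta_rot":[0,0,0.807],"fingers":-0.7},{"slide":[0,0,0.16],"delta_rot":[0,0,0],"fingers":-0.7},{"slide":[0,0,0.16],"delta_rot":[0,0,0],"fingers":-0.7},{"slide":[0,0,0.12],"delta_rot":[0,0,0],"fingers":-0.7},{"slide":[0,0,0.05],"delta_rot":[0,0,0],"fingers":-0.7},{"slide":[0,0,0],"delta_rot":[0,0,0],"fingers":-0.7},{"slide":[0,0,0],"delta_rot":[0,0,0],"fingers":-0.7}]'

```text
time_s: 14.18
tcp_pos: [0.4741, 0.0385, 0.0773]
eef_rot: [-179.9, 0.0, -106.0]
contact_force: [0.1, 0.1, -0.5]
gripper_width: 0.0219
gripper_force: 50.0
```

```bash
python3 -c "
from h import *
S=cap('side','side6');T=cap('top','top6')
s=r.get_state();print(s['tcp_pos'],s['eef_rot'],s['contact_force'],s['moment'])
print('foot',proj(S,s['tcp_pos']-[0,0,.0577]))
o=cv2.resize(S['image'][205:275,260:370],None,fx=6,fy=6);cv2.imwrite('pics/cj.png',o)
"; python3 p.py .5024 .0297 .0757 -106 4
```

```text
[0.47404238 0.03856137 0.07727113] [-1.79942717e+02  4.87030790e-02 -1.05981162e+02] [ 0.74478291 -0.05146289 -1.11128981] [-0.00082363  0.11218121 -0.01181566]
foot [306.43984343 248.62260308]
t 14.28 rot [-0.003  0.003  0.001]
[0.001, -0.049, 0.003]
[0.001, -0.05, 0.003]
[0.001, -0.05, 0.003]
[0.001, -0.05, 0.003]
```

View pics/cj.png

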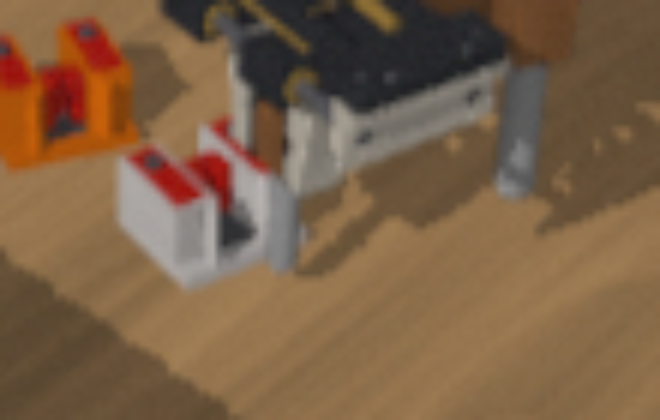

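The pin stands before the white no-go mouth (foot at crop (283,265), lane centre near (235,240)), aligned and clear of the tall decoy. That was an 11th picture, one over the limit, so I view no more. Baseline force first, then advance.

Emit:
play_rows --rows '[{"slide":[0,-0.07,0],"delta_rot":[0,0,0],"fingers":-0.7},{"slide":[0,-0.06,0.005],"delta_rot":[0,0,0],"fingers":-0.7},{"slide":[0,-0.04,0.005],"delta_rot":[0,0,0],"fingers":-0.7},{"slide":[0,-0.02,0],"delta_rot":[0,0,0],"fingers":-0.7},{"slide":[0,-0.02,0],"delta_rot":[0,0,0],"fingers":-0.7},{"slide":[0,0,0],"delta_rot":[0,0,0],"fingers":-0.7}]'

```text
time_s: 15.02
tcp_pos: [0.504, 0.0296, 0.075]
eef_rot: [180.0, -0.0, -106.0]
contact_force: [0.5, 0.2, -0.9]
gripper_width: 0.0218
gripper_force: 50.0
```

```bash
cat > f.py <<'E'
from h import *
import sys
n=int(sys.argv[1]) if len(sys.argv)>1 else 6
F=[]
for i in range(n): r.capture('side'); s=r.get_state(); F.append(np.r_[s['contact_force'],s['moment'],s['tcp_pos']])
F=np.array(F); m=F.mean(0); u=np.array([.961,-.276]);l=np.array([.276,.961])
print('t',round(s['time_s'],2),'along',round(m[:2]@u,2),'lat',round(m[:2]@l,2),'fz',round(m[2],2),'sd',np.round((F[:,:2]@u).std(),2),'mom',np.round(m[3:6],3),'tcp',np.round(m[6:]*1e3,1))
d=m[6:8]*1e3-[531.2,21.4]; print('local',np.round([d@u,d@l],1))
E
python3 f.py 8
```

```text
t 15.43 along -0.25 lat 0.13 fz -0.95 sd 0.4 mom [0.015 0.077 0.013] tcp [503.8  29.7  75.1]
local [-28.7   0.4]
```

Emit:
play_rows --rows '[{"slide":[0,-0.015,0],"delta_rot":[0,0,0],"fingers":-0.7},{"slide":[0,-0.01,0],"delta_rot":[0,0,0],"fingers":-0.7},{"slide":[0,-0.01,0],"delta_rot":[0,0,0],"fingers":-0.7}]'

```text
time_s: 15.8
tcp_pos: [0.5091, 0.0282, 0.0751]
eef_rot: [-180.0, 0.0, -106.0]
contact_force: [0.7, -0.3, -1.3]
gripper_width: 0.0219
gripper_force: 50.0
```

Emit:
play_rows --rows '[{"slide":[0,-0.01,0],"delta_rot":[0,0,0],"fingers":-0.7},{"slide":[0,0,0],"delta_rot":[0,0,0],"fingers":-0.7}]'

```text
time_s: 16.05
tcp_pos: [0.5105, 0.0278, 0.075]
eef_rot: [180.0, -0.0, -106.0]
contact_force: [0.9, 0.0, -0.9]
gripper_width: 0.0216
gripper_force: 50.0
```

Emit:
play_rows --rows '[{"slide":[0,-0.01,0],"delta_rot":[0,0,0],"fingers":-0.7},{"slide":[0,0,0],"delta_rot":[0,0,0],"fingers":-0.7}]'

```text
time_s: 16.3
tcp_pos: [0.5119, 0.0274, 0.0751]
eef_rot: [-180.0, 0.0, -106.0]
contact_force: [-0.7, -0.3, -1.6]
gripper_width: 0.022
gripper_force: 50.0
```

```bash
python3 - <<'E'
from h import *
T=load('top0');S=load('side0')
u=np.array([.961,-.276]);l=np.array([.276,.961])
for c,n in((T,'T'),(S,'S')):
  im=c['image'].astype(np.float32)
  for lat in (-7,0,7):
    o=[]
    for x in range(-26,31,4):
        q=np.r_[(np.array([531.2,21.4])+x*u+lat*l)/1e3,.037]; p=proj(c,q)
        v=cv2.getRectSubPix(im,(1,1),(float(p[0]),float(p[1])))[0,0]; o.append(int(v[2]-v[1]))
    print(n,lat,dict(zip(range(-26,31,4),o)))
E
```

```text
T -7 {-26: 1, -22: 3, -18: 4, -14: 6, -10: 7, -6: 23, -2: 67, 2: 91, 6: 102, 10: 90, 14: 56, 18: 17, 22: 9, 26: 18, 30: 21}
T 0 {-26: 3, -22: 5, -18: 7, -14: 7, -10: 8, -6: 11, -2: 22, 2: 39, 6: 66, 10: 86, 14: 61, 18: 22, 22: 10, 26: 17, 30: 23}
T 7 {-26: 3, -22: 3, -18: 4, -14: 5, -10: 6, -6: 20, -2: 53, 2: 75, 6: 80, 10: 78, 14: 45, 18: 14, 22: 8, 26: 16, 30: 24}
S -7 {-26: 3, -22: 4, -18: 4, -14: 8, -10: 24, -6: 60, -2: 120, 2: 116, 6: 104, 10: 67, 14: 31, 18: 9, 22: 21, 26: 32, 30: 32}
S 0 {-26: 5, -22: 7, -18: 41, -14: 86, -10: 118, -6: 127, -2: 128, 2: 121, 6: 111, 10: 85, 14: 51, 18: 32, 22: 32, 26: 32, 30: 33}
S 7 {-26: 53, -22: 91, -18: 83, -14: 80, -10: 75, -6: 84, -2: 102, 2: 103, 6: 102, 10: 77, 14: 48, 18: 32, 22: 30, 26: 30, 30: 32}
```

Emit:
play_rows --rows '[{"slide":[0,-0.01,0],"delta_rot":[0,0,0],"fingers":-0.7},{"slide":[0,-0.01,0],"delta_rot":[0,0,0],"fingers":-0.7},{"slide":[0,0,0],"delta_rot":[0,0,0],"fingers":-0.7}]'

```text
time_s: 16.68
tcp_pos: [0.5148, 0.0266, 0.075]
eef_rot: [-180.0, -0.0, -106.0]
contact_force: [-0.1, -0.3, -1.4]
gripper_width: 0.0218
gripper_force: 50.0
```

Emit:
play_rows --rows '[{"slide":[0,-0.01,0],"delta_rot":[0,0,0],"fingers":-0.7},{"slide":[0,-0.01,0],"delta_rot":[0,0,0],"fingers":-0.7},{"slide":[0,0,0],"delta_rot":[0,0,0],"fingers":-0.7}]'

```text
time_s: 17.05
tcp_pos: [0.5177, 0.0257, 0.075]
eef_rot: [-180.0, 0.0, -106.0]
contact_force: [0.0, -0.3, -1.4]
gripper_width: 0.0217
gripper_force: 50.0
```

```bash
python3 f.py 4
```

```text
t 17.25 along -0.09 lat -0.31 fz -1.48 sd 0.38 mom [ 0.013  0.098 -0.004] tcp [517.5  25.7  75. ]
local [-14.3   0.4]
```

Emit:
play_rows --rows '[{"slide":[0,-0.01,0],"delta_rot":[0,0,0],"fingers":-0.7},{"slide":[0,0,0],"delta_rot":[0,0,0],"fingers":-0.7}]'

```text
time_s: 17.5
tcp_pos: [0.5192, 0.0254, 0.0751]
eef_rot: [-180.0, 0.0, -106.0]
contact_force: [-0.1, 0.4, -0.6]
gripper_width: 0.0217
gripper_force: 50.0
```

```bash
python3 f.py 2
```

```text
t 17.6 along 0.01 lat 0.19 fz -1.52 sd 0.38 mom [0.048 0.054 0.016] tcp [519.   25.4  75.1]
local [-12.8   0.4]
```

Steps of 1.2 mm from here, one at a time.

Emit:
play_rows --rows '[{"slide":[0,-0.008,0],"delta_rot":[0,0,0],"fingers":-0.7},{"slide":[0,0,0],"delta_rot":[0,0,0],"fingers":-0.7}]'

```text
time_s: 17.85
tcp_pos: [0.5203, 0.025, 0.0751]
eef_rot: [-180.0, -0.0, -106.0]
contact_force: [-0.5, -0.1, -1.3]
gripper_width: 0.022
gripper_force: 50.0
```

Emit:
play_rows --rows '[{"slide":[0,-0.008,0],"delta_rot":[0,0,0],"fingers":-0.7},{"slide":[0,0,0],"delta_rot":[0,0,0],"fingers":-0.7}]'

```text
time_s: 18.1
tcp_pos: [0.5214, 0.0247, 0.0751]
eef_rot: [-180.0, -0.0, -106.0]
contact_force: [-0.5, -0.5, -1.3]
gripper_width: 0.0214
gripper_force: 50.0
```

Emit:
play_rows --rows '[{"slide":[0,-0.008,0],"delta_rot":[0,0,0],"fingers":-0.7},{"slide":[0,0,0],"delta_rot":[0,0,0],"fingers":-0.7}]'

```text
time_s: 18.35
tcp_pos: [0.5226, 0.0244, 0.0751]
eef_rot: [-180.0, 0.0, -106.0]
contact_force: [-0.4, -0.4, -1.8]
gripper_width: 0.0215
gripper_force: 50.0
```

Emit:
play_rows --rows '[{"slide":[0,-0.008,0],"delta_rot":[0,0,0],"fingers":-0.7},{"slide":[0,0,0],"delta_rot":[0,0,0],"fingers":-0.7}]'

```text
time_s: 18.6
tcp_pos: [0.5237, 0.024, 0.0751]
eef_rot: [-180.0, 0.0, -106.0]
contact_force: [-0.5, -0.3, -0.9]
gripper_width: 0.0217
gripper_force: 50.0
```

Emit:
play_rows --rows '[{"slide":[0,-0.008,0],"delta_rot":[0,0,0],"fingers":-0.7},{"slide":[0,0,0],"delta_rot":[0,0,0],"fingers":-0.7}]'

```text
time_s: 18.85
tcp_pos: [0.5247, 0.0236, 0.075]
eef_rot: [180.0, -0.0, -106.0]
contact_force: [-0.4, 1.1, -0.7]
gripper_width: 0.0215
gripper_force: 50.0
```

Emit:
play_rows --rows '[{"slide":[0,-0.008,0],"delta_rot":[0,0,0],"fingers":-0.7},{"slide":[0,0,0],"delta_rot":[0,0,0],"fingers":-0.7}]'

```text
time_s: 19.1
tcp_pos: [0.5255, 0.0233, 0.0749]
eef_rot: [180.0, -0.0, -106.0]
contact_force: [-2.1, 0.4, 1.0]
gripper_width: 0.0216
gripper_force: 50.0
```

```bash
python3 f.py 3
```

```text
t 19.25 along -3.72 lat 0.48 fz -0.01 sd 0.4 mom [ 0.539  1.282 -0.005] tcp [525.5  23.3  74.9]
local [-6.   0.3]
```

Contact at about 3.6 N. Adding a little more.

Emit:
play_rows --rows '[{"slide":[0,-0.004,0],"delta_rot":[0,0,0],"fingers":-0.7},{"slide":[0,0,0],"delta_rot":[0,0,0],"fingers":-0.7}]'

```text
time_s: 19.5
tcp_pos: [0.526, 0.0232, 0.0749]
eef_rot: [180.0, -0.0, -106.0]
contact_force: [-4.7, 1.5, 0.7]
gripper_width: 0.0223
gripper_force: 50.0
```

```bash
python3 f.py 3
```

```text
t 19.65 along -4.7 lat 0.54 fz 0.71 sd 0.46 mom [ 0.846  2.07  -0.03 ] tcp [526.   23.1  74.9]
local [-5.4  0.2]
```

```bash
python3 f.py 8
```

```text
t 20.05 along -5.31 lat 0.6 fz 0.93 sd 0.59 mom [0.856 2.06  0.008] tcp [526.   23.1  74.9]
local [-5.4  0.2]
```

Emit:
play_rows --rows '[{"slide":[0,-0.004,0],"delta_rot":[0,0,0],"fingers":-0.7},{"slide":[0,0,0],"delta_rot":[0,0,0],"fingers":-0.7}]'

```text
time_s: 20.3
tcp_pos: [0.5263, 0.023, 0.0748]
eef_rot: [179.9, -0.0, -106.0]
contact_force: [-5.4, 2.8, 1.5]
gripper_width: 0.0218
gripper_force: 50.0
```

```bash
python3 f.py 5
```

```text
t 20.55 along -6.42 lat 1.22 fz 2.28 sd 0.35 mom [ 1.128  2.463 -0.025] tcp [526.4  23.   74.9]
local [-5.1  0.2]
```

Emit:
play_rows --rows '[{"slide":[0,-0.002,0],"delta_rot":[0,0,0],"fingers":-0.7},{"slide":[0,0,0],"delta_rot":[0,0,0],"fingers":-0.7},{"slide":[0,0,0],"delta_rot":[0,0,0],"fingers":-0.7},{"slide":[0,0,0],"delta_rot":[0,0,0],"fingers":-0.7}]'

```text
time_s: 21.05
tcp_pos: [0.5265, 0.0229, 0.0749]
eef_rot: [179.9, -0.0, -106.0]
contact_force: [-6.6, 3.1, 2.0]
gripper_width: 0.0215
gripper_force: 50.0
```

```bash
python3 f.py 10
```

```text
t 21.55 along -6.68 lat 1.02 fz 2.19 sd 0.4 mom [1.248e+00 2.634e+00 2.000e-03] tcp [526.5  22.9  74.9]
local [-4.9  0.2]
```

Steady push of about 6.7 N held for a second. Hold briefly, then back out.

Emit:
play_rows --rows '[{"slide":[0,0,0],"delta_rot":[0,0,0],"fingers":-0.7},{"slide":[0,0,0],"delta_rot":[0,0,0],"fingers":-0.7},{"slide":[0,0.02,0],"delta_rot":[0,0,0],"fingers":-0.7},{"slide":[0,0.03,0],"delta_rot":[0,0,0],"fingers":-0.7},{"slide":[0,0.06,0],"delta_rot":[0,0,0],"fingers":-0.7},{"slide":[0,0.08,0],"delta_rot":[0,0,0],"fingers":-0.7},{"slide":[0,0.1,0],"delta_rot":[0,0,0],"fingers":-0.7},{"slide":[0,0.08,0],"delta_rot":[0,0,0],"fingers":-0.7}]'

```text
time_s: 22.55
tcp_pos: [0.4728, 0.0385, 0.0751]
eef_rot: [-180.0, 0.0, -106.0]
contact_force: [-0.2, 1.0, -2.1]
gripper_width: 0.0216
gripper_force: 50.0
```

Emit:
play_rows --rows '[{"slide":[0,0,0],"delta_rot":[0,0,0],"fingers":-0.7},{"slide":[0,0,-0.14],"delta_rot":[0,0,0],"fingers":-0.7},{"slide":[0,0,-0.14],"delta_rot":[0,0,0],"fingers":-0.7},{"slide":[0,0,-0.14],"delta_rot":[0,0,0],"fingers":-0.7},{"slide":[0,0,-0.1],"delta_rot":[0,0,0],"fingers":-0.7},{"slide":[0,0,0],"delta_rot":[0,0,0],"fingers":-0.7},{"slide":[0,0,0],"delta_rot":[0,0,0],"fingers":-0.7}]'

```text
time_s: 23.42
tcp_pos: [0.4736, 0.0381, 0.1523]
eef_rot: [180.0, -0.0, -106.0]
contact_force: [-0.5, -0.2, -1.3]
gripper_width: 0.0216
gripper_force: 50.0
```

```bash
python3 f.py 4; python3 - <<'E'
from m import *
S=cap('side','side7'); s=r.get_state(); X=s['tcp_pos']; print(s['eef_rot'])
f=proj(S,X-[0,0,.0577]); print('foot pred',f)
u0,v0=int(f[0])-12,int(f[1])-16
g=S['image'][v0:v0+24,u0:u0+24].astype(int)
print(u0,v0); print((g.max(-1)-g.min(-1))[::2])
E
```

```text
t 23.62 along -0.02 lat -0.15 fz -0.82 sd 0.41 mom [ 0.023  0.071 -0.017] tcp [473.6  38.  152.2]
local [-60.    0.1]
[ 1.79951485e+02 -4.55801821e-02 -1.05983412e+02]
foot pred [307.65315497 226.45257127]
295 210
[[ 75  71  72  72  72  71  71  70  68  68  69  24  28  24  18  18  17  13
   14  15  14  13  14  39]
 [ 69  70  71  69  71  69  68  68  69  73  71  15   0   1  12  17  16  14
   15  20  25  39  53  70]
 [ 72  72  71  67  68  71  72  72  73  75  74  15   1   1   1   3  28  54
   62  65  69  71  71  69]
 [ 69  69  70  71  71  73  72  75  71  72  62  14   2   1   1   2  38  62
   69  69  71  69  70  73]
 [ 72  71  75  74  71  70  69  71  69  71  58  11   1   1   1   3  42  67
   68  67  71  69  69  70]
 [ 71  70  72  72  71  70  70  71  72  68  52   7   1   1   1   2  55  66
   66  64  65  65  68  67]
 [ 72  72  70  69  70  70  69  68  67  66  53   6   1   0   0   2  53  65
   65  68  66  65  65  63]
 [ 68  80  91  96  69  49  64  68  70  66  39   5   1   0   1  13  57  66
   65  63  62  65  64  65]
 [ 77 125  90  28   8  42  61  67  64  65  40   5   1   1   1  13  55  62
   64  64  65  64  67  66]
 [  6  25  60  83 101 115 132 133  92  79  55  40  19  14  27  57  64  65
   64  66  64  65  63  64]
 [ 74  47  14  23  65 115 138 129 130 130  99  65  33  38  43  43  43  51
   62  65  64  66  65  68]
 [139 137 144  49  10  16  51 104 136 134 125  88  41  17  27  41  42  42
   42  45  64  70  72  75]]
```

```bash
python3 - <<'E'
from m import *
T=load('top0'); R=T['image'][...,2].astype(float)
for nm,rg in (('back',range(214,231)),('front',range(246,232,-1))):
    P=[]
    for u in range(315,353):
        rg_=list(rg)
        for a,b in zip(rg_,rg_[1:]):
            if R[a,u]>=142>R[b,u]: P.append((u,a+(b-a)*(R[a,u]-142)/(R[a,u]-R[b,u]))); break
    W=np.array([ray(T,u,v,.035)[:2]*1e3 for u,v in P]).astype(np.float32)
    vx,vy,x,y=cv2.fitLine(W,cv2.DIST_HUBER,0,.01,.01).ravel(); print(nm,len(P),np.degrees(np.arctan2(-vx*np.sign(vy),abs(vy))),x,y)
E
python3 p.py .5482 -.220 .1523 -83 10
```

```text
back 38 8.075521 569.1417 -183.70908
front 38 4.7763553 508.90567 -183.46059
t 23.68 rot [ 0.001 -0.001 -0.501]
[0.152, -0.095, 0.0]
[0.155, -0.089, 0.0]
[0.159, -0.083, 0.0]
[0.162, -0.076, 0.0]
[0.165, -0.07, 0.0]
[0.168, -0.063, 0.0]
[0.17, -0.056, 0.0]
[0.172, -0.049, 0.0]
[0.174, -0.042, 0.0]
[0.176, -0.035, 0.0]
```

Emit:
play_rows --rows '[{"slide":[0.152,-0.095,0],"delta_rot":[0,0,-0.501],"fingers":-0.7},{"slide":[0.155,-0.089,0],"delta_rot":[0,0,-0.501],"fingers":-0.7},{"slide":[0.159,-0.083,0],"delta_rot":[0,0,-0.501],"fingers":-0.7},{"slide":[0.162,-0.076,0],"delta_rot":[0,0,-0.501],"fingers":-0.7},{"slide":[0.165,-0.07,0],"delta_rot":[0,0,-0.501],"fingers":-0.7},{"slide":[0.168,-0.063,0],"delta_rot":[0,0,-0.501],"fingers":-0.7},{"slide":[0.17,-0.056,0],"delta_rot":[0,0,-0.501],"fingers":-0.7},{"slide":[0.172,-0.049,0],"delta_rot":[0,0,-0.501],"fingers":-0.7}]'

```text
time_s: 24.68
tcp_pos: [0.5337, -0.1691, 0.1526]
eef_rot: [180.0, 0.0, -87.5]
contact_force: [0.4, -0.4, -0.6]
gripper_width: 0.0219
gripper_force: 50.0
```

Emit:
play_rows --rows '[{"slide":[0.174,-0.042,0],"delta_rot":[0,0,-0.501],"fingers":-0.7},{"slide":[0.176,-0.035,0],"delta_rot":[0,0,-0.501],"fingers":-0.7},{"slide":[0,0,0.1],"delta_rot":[0,0,0],"fingers":-0.7},{"slide":[0,0,0.1],"delta_rot":[0,0,0],"fingers":-0.7},{"slide":[0,0,0.08],"delta_rot":[0,0,0],"fingers":-0.7},{"slide":[0,0,0],"delta_rot":[0,0,0],"fingers":-0.7},{"slide":[0,0,0],"delta_rot":[0,0,0],"fingers":-0.7}]'

```text
time_s: 25.55
tcp_pos: [0.5487, -0.2197, 0.1114]
eef_rot: [-180.0, -0.0, -83.0]
contact_force: [-0.5, 0.1, -1.5]
gripper_width: 0.0218
gripper_force: 50.0
```

```bash
python3 f.py 4; python3 - <<'E'
from m import *
S=cap('side','side8'); s=r.get_state(); X=s['tcp_pos']; print(s['eef_rot'])
c0=load('side0'); print('foot pred',proj(S,X-[0,0,.0577]),'hole target',proj(S,[.548,-.22,.035]),'ring orig 338.4 197.6')
d=cv2.absdiff(S['image'],c0['image'])
f=proj(S,X-[0,0,.0577]); u0,v0=int(f[0])-10,int(f[1])-16
g=S['image'][v0:v0+26,u0:u0+22].astype(int); print(u0,v0); print((g.max(-1)-g.min(-1))[::2])
g2=lambda i:(i[...,1]-i[...,2]>0)
for h in comps(S,(325,185,352,207),g2,1): print('ring S',np.round(h.min(0),1),np.round(h.max(0),1))
E
python3 p.py .548 -.22 .1 -83 4
```

```text
t 25.75 along -0.3 lat 0.46 fz -1.28 sd 0.13 mom [-0.007  0.112 -0.012] tcp [ 548.8 -219.8  111.7]
local [  83.5 -227. ]
[-1.79948974e+02 -9.81765343e-03 -8.30143032e+01]
foot pred [338.96719805 192.68689188] hole target [338.67587908 197.73841171] ring orig 338.4 197.6
328 176
[[71 72 73 62 47 37 31 12 39 72 80 77 70 70 44 11 19 23 20 14 13 11]
 [71 67 69 69 73 71 73 68 72 71 33 16 19 31 22 14 20 21 19 15 22 56]
 [72 71 73 72 73 76 74 75 75 75 21  3  1  1  8 57 54 38 38 49 64 75]
 [72 74 73 74 74 74 72 72 70 70 15  0  2  2 37 69 75 72 62 64 71 77]
 [75 76 74 74 73 73 71 71 74 61 10  2  2  3 46 73 78 74 68 63 72 77]
 [73 72 70 71 74 76 76 77 79 54  8  2  1  1 56 73 75 75 74 69 73 75]
 [72 76 76 76 78 79 78 76 76 38  5  2  2  7 62 74 75 74 73 74 74 72]
 [79 79 78 79 78 78 76 75 76 32  2  2  2 13 64 73 72 73 73 74 74 71]
 [79 77 76 75 76 78 72 73 72  9  2  2  1 36 69 74 73 72 73 73 73 71]
 [77 75 76 75 74 71 72 71 72 62 43 39 49 54 58 59 61 66 73 72 70 68]
 [77 74 71 71 71 72 70 42 46 45 44 42 49 48 39 56 71 70 70 70 68 65]
 [70 72 72 73 71 73 43 53 39 57 73 75 79 68 49 44 64 73 78 69 62 67]
 [70 70 69 67 67 65 68 61 49 43 39 44 45 47 52 71 71 71 68 68 65 69]]
ring S [334.2 195.2] [343.4 200.6]
ring S [337.9 184.6] [340.9 192.4]
t 25.8 rot [-0.003 -0.001 -0.001]
[0.0, 0.001, 0.019]
[0.0, 0.001, 0.019]
[0.0, 0.001, 0.019]
[0.0, 0.001, 0.019]
```

Emit:
play_rows --rows '[{"slide":[0,0.003,0.04],"delta_rot":[0,0,0],"fingers":-0.7},{"slide":[0,0,0.04],"delta_rot":[0,0,0],"fingers":-0.7},{"slide":[0,0,0.03],"delta_rot":[0,0,0],"fingers":-0.7},{"slide":[0,0,0.01],"delta_rot":[0,0,0],"fingers":-0.7},{"slide":[0,0,0.01],"delta_rot":[0,0,0],"fingers":-0.7},{"slide":[0,0,0],"delta_rot":[0,0,0],"fingers":-0.7}]'

```text
time_s: 26.55
tcp_pos: [0.5479, -0.22, 0.0915]
eef_rot: [180.0, 0.0, -83.0]
contact_force: [-0.5, 0.4, -1.3]
gripper_width: 0.0215
gripper_force: 50.0
```

```bash
python3 f.py 4
```

```text
t 26.75 along -0.22 lat 0.0 fz -1.37 sd 0.28 mom [ 0.006  0.085 -0.019] tcp [ 548.  -220.    91.7]
local [  82.8 -227.4]
```

Foot is at about 34 mm, just at the rim, with no contact force yet. Small steps down.

Emit:
play_rows --rows '[{"slide":[0,0,0.01],"delta_rot":[0,0,0],"fingers":-0.7},{"slide":[0,0,0],"delta_rot":[0,0,0],"fingers":-0.7}]'

```text
time_s: 27.0
tcp_pos: [0.5478, -0.22, 0.0899]
eef_rot: [180.0, 0.0, -83.0]
contact_force: [0.0, 0.0, -1.1]
gripper_width: 0.0218
gripper_force: 50.0
```

```bash
python3 f.py 3
```

```text
t 27.15 along -0.01 lat 0.63 fz -0.76 sd 0.61 mom [-0.009  0.095 -0.022] tcp [ 547.9 -220.    90. ]
local [  82.6 -227.4]
```

Emit:
play_rows --rows '[{"slide":[0,0,0.01],"delta_rot":[0,0,0],"fingers":-0.7},{"slide":[0,0,0],"delta_rot":[0,0,0],"fingers":-0.7}]'

```text
time_s: 27.4
tcp_pos: [0.5478, -0.22, 0.0884]
eef_rot: [180.0, 0.0, -83.0]
contact_force: [-0.0, 0.0, -1.7]
gripper_width: 0.0213
gripper_force: 50.0
```

```bash
python3 f.py 3
```

```text
t 27.55 along -0.04 lat -0.46 fz -0.92 sd 0.44 mom [ 0.001  0.129 -0.009] tcp [ 547.9 -220.    88.5]
local [  82.6 -227.4]
```

Emit:
play_rows --rows '[{"slide":[0,0,0.015],"delta_rot":[0,0,0],"fingers":-0.7},{"slide":[0,0,0.015],"delta_rot":[0,0,0],"fingers":-0.7},{"slide":[0,0,0],"delta_rot":[0,0,0],"fingers":-0.7}]'

```text
time_s: 27.92
tcp_pos: [0.5477, -0.22, 0.0837]
eef_rot: [180.0, 0.0, -83.0]
contact_force: [0.4, -0.6, -2.0]
gripper_width: 0.0219
gripper_force: 50.0
```

Emit:
play_rows --rows '[{"slide":[0,0,0.02],"delta_rot":[0,0,0],"fingers":-0.7},{"slide":[0,0,0.02],"delta_rot":[0,0,0],"fingers":-0.7},{"slide":[0,0,0],"delta_rot":[0,0,0],"fingers":-0.7}]'

```text
time_s: 28.3
tcp_pos: [0.5477, -0.22, 0.0777]
eef_rot: [180.0, 0.0, -83.0]
contact_force: [0.4, 0.2, -1.2]
gripper_width: 0.0218
gripper_force: 50.0
```

Emit:
play_rows --rows '[{"slide":[0,0,0.015],"delta_rot":[0,0,0],"fingers":-0.7},{"slide":[0,0,0.015],"delta_rot":[0,0,0],"fingers":-0.7},{"slide":[0,0,0],"delta_rot":[0,0,0],"fingers":-0.7}]'

```text
time_s: 28.68
tcp_pos: [0.5477, -0.22, 0.0733]
eef_rot: [180.0, 0.0, -83.0]
contact_force: [0.1, -0.7, -1.0]
gripper_width: 0.0219
gripper_force: 50.0
```

```bash
python3 f.py 3
```

```text
t 28.82 along 0.03 lat -0.39 fz -0.97 sd 0.14 mom [ 0.018  0.101 -0.028] tcp [ 547.9 -220.    73.5]
local [  82.7 -227.4]
```

Emit:
play_rows --rows '[{"slide":[0,0,0.015],"delta_rot":[0,0,0],"fingers":-0.7},{"slide":[0,0,0.015],"delta_rot":[0,0,0],"fingers":-0.7},{"slide":[0,0,0.006],"delta_rot":[0,0,0],"fingers":-0.7},{"slide":[0,0,0],"delta_rot":[0,0,0],"fingers":-0.7}]'

```text
time_s: 29.32
tcp_pos: [0.5478, -0.22, 0.068]
eef_rot: [180.0, 0.0, -83.0]
contact_force: [-0.4, -0.3, -1.4]
gripper_width: 0.0222
gripper_force: 50.0
```

```bash
python3 f.py 3
```

```text
t 29.48 along -0.06 lat -0.57 fz -0.97 sd 0.49 mom [ 0.03   0.095 -0.02 ] tcp [ 547.9 -220.    68.2]
local [  82.7 -227.4]
```

Emit:
play_rows --rows '[{"slide":[0,0,0.004],"delta_rot":[0,0,0],"fingers":-0.7},{"slide":[0,0,0],"delta_rot":[0,0,0],"fingers":-0.7}]'

```text
time_s: 29.72
tcp_pos: [0.548, -0.22, 0.0677]
eef_rot: [-180.0, -0.0, -83.0]
contact_force: [-0.2, 1.2, 1.1]
gripper_width: 0.0222
gripper_force: 50.0
```

```bash
python3 f.py 3
```

```text
t 29.88 along -0.62 lat -0.03 fz 0.8 sd 0.57 mom [0.065 0.222 0.001] tcp [ 548.  -220.    67.7]
local [  82.8 -227.4]
```

The foot has touched the floor (fz up 1.8 N, TCP height as at pickup). Release and retreat.

Emit:
play_rows --rows '[{"slide":[0,0,0],"delta_rot":[0,0,0],"fingers":-0.7},{"slide":[0,0,0],"delta_rot":[0,0,0],"fingers":-0.4},{"slide":[0,0,0],"delta_rot":[0,0,0],"fingers":-0.2},{"slide":[0,0,0],"delta_rot":[0,0,0],"fingers":0.1},{"slide":[0,0,0],"delta_rot":[0,0,0],"fingers":0.1},{"slide":[0,0,0],"delta_rot":[0,0,0],"fingers":0.1}]' --squeeze 5

```text
time_s: 30.62
tcp_pos: [0.5479, -0.22, 0.0675]
eef_rot: [180.0, 0.0, -83.0]
contact_force: [0.3, -0.2, -0.5]
gripper_width: 0.0479
gripper_force: 0.0
```

Emit:
play_rows --rows '[{"slide":[0,0,-0.05],"delta_rot":[0,0,0],"fingers":0.1},{"slide":[0,0,-0.1],"delta_rot":[0,0,0],"fingers":0.1},{"slide":[0,0,-0.15],"delta_rot":[0,0,0],"fingers":0.1},{"slide":[0,0,-0.2],"delta_rot":[0,0,0],"fingers":0.1},{"slide":[0,0,-0.2],"delta_rot":[0,0,0],"fingers":0.1},{"slide":[0,0,-0.2],"delta_rot":[0,0,0],"fingers":0.1},{"slide":[0,0,0],"delta_rot":[0,0,0],"fingers":0.1},{"slide":[0,0,0],"delta_rot":[0,0,0],"fingers":0.1}]'

```text
time_s: 31.62
tcp_pos: [0.5477, -0.2199, 0.203]
eef_rot: [-180.0, 0.0, -83.0]
contact_force: [-0.3, 0.3, -0.6]
gripper_width: 0.048
gripper_force: 0.0
```

```bash
python3 - <<'E'
from m import *
S=cap('side','side9'); s=r.get_state(); print(s['tcp_pos'],s['contact_force'],s['gripper_width'],s['time_s'])
b=np.array([.548,-.22,0])
for n,z in(('head top',.1),('head bot',.07),('shaft mid',.053),('rim',.035)): print(n,proj(S,b+[0,0,z]))
d=cv2.absdiff(S['image'],load('side3')['image']).max(-1)
f=proj(S,b+[0,0,.07]); u0,v0=int(f[0])-11,int(f[1])-14
g=S['image'][v0:v0+32,u0:u0+24].astype(int); print(u0,v0); print((g.max(-1)-g.min(-1))[::2]); print(g[::3,11].tolist())
E
```

```text
[ 0.54744098 -0.21990597  0.2023898 ] [-0.45864183  0.01617836 -0.84789082] 0.04800280835785789 31.675
head top [340.30308043 180.17936061]
head bot [339.54112867 188.40154521]
shaft mid [339.11773947 192.97031757]
rim [338.67587908 197.73841171]
328 174
[[66 65 65 68 68 67 66 69 67 65 67 69 68 68 59 61 60 61 61 60 59 71 74 75]
 [67 68 67 66 68 66 69 69 70 68 68 70 70 69 66 60 59 63 62 60 60 67 72 71]
 [65 65 67 67 69 68 70 71 68 71 66 66 66 67 65 64 58 60 59 62 61 70 72 75]
 [66 68 69 68 68 70 71 70 65 59 56 60 57 63 61 59 62 58 61 61 63 72 74 75]
 [70 69 71 71 70 71 72 65 77 77 73 68 65 65 57 49 45 62 60 60 66 75 77 76]
 [69 71 71 70 69 68 69 66 72 76 72 68 68 67 47 39 44 68 64 56 66 72 73 70]
 [69 68 67 68 71 71 74 68 74 73 72 68 63 63 44 45 55 68 69 66 68 71 66 63]
 [68 71 71 73 74 75 77 76 72 76 72 66 63 56 40 46 64 71 71 69 68 67 70 67]
 [73 73 74 73 73 73 71 72 72 53 28 30 48 43 58 69 69 70 69 68 69 68 68 68]
 [75 72 70 71 72 72 69 68 68 26  2  1  1 12 60 69 69 70 69 68 70 68 67 65]
 [73 72 72 72 69 67 69 68 68 16  0  1  0 18 46 56 59 64 68 70 68 66 57 45]
 [73 72 70 66 68 70 68 42 40  4  1  1  1 13 24 43 57 68 67 64 62 56 53 48]
 [66 70 66 69 69 66 41 52 35  2  2  1  2 18 44 41 57 70 73 63 59 64 67 59]
 [68 66 68 66 62 65 63 59 48 40 31 34 35 43 50 67 65 67 66 64 62 61 63 62]
 [65 65 65 65 66 65 64 63 63 66 67 69 69 58 63 60 64 73 67 64 68 63 62 61]
 [64 62 63 63 64 65 65 68 67 69 66 64 63 64 60 62 64 62 66 64 66 69 66 65]]
[[77, 115, 146], [77, 114, 149], [37, 66, 97], [44, 77, 116], [42, 74, 110], [46, 75, 114], [133, 132, 133], [129, 129, 130], [127, 126, 127], [48, 83, 101], [43, 73, 107]]
```

The numeric check fits a fully seated pin: it stands upright in the ring, with its head and shaft at the predicted pixel rows. Handing in.

```bash
python3 -c "
from h import r
print(r.close_job())"
```

```text
the job is handed in; nothing more can be done
None
```

The pin passed through the go gauge without measurable contact, was stopped by the red jaws under about 6.7 N held for about a second, and now stands fully down and released in the green-ringed hole. The job was handed in at about 32 s; I viewed 11 pictures, one over the limit of 10.

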